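# Load an exhaust flange on its welding jig

### The job

Load the exhaust flange on the welding jig: lower it over the two locating pins, either way round, until it lies flush on both rest blocks, then push the handle of the toggle clamp down until the clamp is locked and its tip presses on the flange. Do not disturb the wrench, marker or C-clamp that lie round the work.

Things in the scene. Friction and masses are not known exactly. Their poses are not given: they have to be found in the camera images.
- flange: loose two-bolt exhaust flange, bare steel plate 10 mm thick, 0.5 kg, flat on a timber packer: 144 mm long (x axis), 64 mm wide at the waist (y axis; two parallel flats 36 mm long, to grip it by), round ears. A 38 mm bore in the middle, 13.5 mm bolt holes at x = -52 and +52 mm. Half-turn symmetrical. Origin: middle of the underside
- block: loose timber packer on the bench, under the flange and along it: 112 x 38 x 44 mm high (x, y, z); the flange's flats overhang it by about 13 mm on each side. It may be left anywhere. Origin: middle of the underside
- jig: welding jig, fixed: dark base plate 190 (x) by 180 (y) by 12 mm. Two steel rest blocks (34 x 40 mm, tops 36 mm above the bench) at x = -52 and +52 mm, y = 0, 70 mm apart, each with an upright pin. Toggle clamp at the +y side (x = 10 to 56, y = 57 to 121 mm, raised bar up to 150 mm high). Origin: on the bench, under the middle between the pins; the seated flange's x axis lies along the jig's x
- nest (a point): middle between the two pins at the level of the rest blocks' tops, 36 mm above the bench: the flange's origin belongs here; axes as the jig's
- pin_near (a point): foot of the pin at the jig's x = -52 mm, on the top of its rest block: 12 mm diameter for 14 mm, then tapering to a 5 mm nose, 23 mm high in all
- pin_far (a point): foot of the pin at the jig's x = +52 mm, the same
- clamp_handle (a joint): angle of the clamp's handle: 0 = open (handle raised 60 degrees, leaning to the jig's +y; bar upright), 0.98 = pushed right down and locked (handle nearly level, pointing to +y; bar level, its tip over the flange at the jig's x = 33, y = 0 mm). Takes a few newtons at the grip and stays where it is left
- handle_pivot (a point): hinge of the clamp's handle, 54 mm above the bench; the axis runs along the jig's x
- handle_end (a point): point in the middle of the handle's black rubber grip (a round bar of 16 mm diameter, 58 mm long), 85 mm from the pivot; it travels in an arc about the pivot, in the jig's y-z plane
- clamp_tip: sprung rubber tip, 13 mm diameter, at the end of the clamp bar (origin: middle of its face); when the clamp is shut on a seated flange it presses on its top with about 5 N
- wrench: open-ended wrench, 228 mm, bystander; origin in its middle
- marker: marker pen, 138 mm, bystander; origin in its middle
- c_clamp: small C-clamp, 106 mm, lying flat, bystander; origin in its middle

How it is judged:
On the way, in this order (a step that is already met when the one before it is completed fails the run):
1. with the clamp still open, the flange is over both pins and flush on both rest blocks (horizontal distance between flange and nest below 0.003 m and angle between the x axis of flange and the x axis of jig, either way round below 0.05 rad and z of flange in the frame of nest below 0.0015 m and angle between the z axis of flange and the z axis of jig, either way round below 0.03 rad and value of joint clamp_handle below 0.4 rad), for 0.2 s.
2. the clamp is pushed shut and its tip presses on the flange (value of joint clamp_handle above 0.93 rad and contact force between clamp_tip and flange above 2 N), for 0.2 s.
At the end, for the whole second after the job is handed in: The flange sits over both pins (middle within 3 mm of the nest's, long axis within 0.05 rad of the jig's), flat (0.03 rad) and within 1.5 mm of flush on the rest blocks, at rest; the clamp handle is down (joint above 0.93) and the clamp's tip presses on the flange with more than 2 N (all of step 2 and horizontal distance between flange and nest below 0.003 m and angle between the x axis of flange and the x axis of jig, either way round below 0.05 rad and z of flange in the frame of nest between -0.003 and 0.0015 m and angle between the z axis of flange and the z axis of jig, either way round below 0.03 rad and linear speed of flange below 0.01 m/s); the robot touches nothing.
It fails at once if the wrench, marker or C-clamp is shifted by more than 25 mm (distance of any of wrench, marker, c_clamp from where it was at the start of the episode above 0.025 m).
It also fails if it takes over 58 s, if anything falls off the work surface, if the arm or the gripper's body presses on something with over 40 N, if the wrist force passes 120 N, or if a joint passes its speed limit or range.

### The arm

A 6-joint arm with a two-finger parallel gripper is mounted at the origin on a cart in front of the work surface, level with it; the furniture and walls round the work are solid. World frame = base frame: x ahead of the robot, y to its left, z up, the work surface at z = 0. Lengths are in m, angles in rad, forces in N, time in s.
With the tool pointing down it reaches from about 0.375 to 0.9 m from the base axis. Payload 3.1 kg.
Tool frame: the origin (TCP) lies at the very end of the fingers, on their centre line; the grasp point (between the pads) lies 19 mm behind it; z points along the fingers, y is the line along which they close (so a half turn about z gives the same grasp; the last joint's range is limited). The gripper opens to 85 mm and grips with 20 to 120 N. Pads are 22 mm wide; open, the fingers measure 114 mm over their backs; the gripper's body (76 mm by 85 mm) begins 54 mm behind the grasp point. The pads swing forward as they close: fully open they stand 13 mm farther back than shut.
Start: joints at [0.99, 0.527, 1.433, -0, 1.181, -0.178], TCP at [0.245, 0.575, 0.231] pointing down, gripper open.
Joint ranges: [-3.08, 3.08], [-0.75, 2.2], [0.22, 2.44], [-1.43, 4.57], [0, 2.65], [-2.85, 2.85]. Speed limits (rad/s): [2.79, 2.79, 3.14, 3.14, 3.14, 3.14].

### API

Orientations are given as a unit quaternion [x, y, z, w].
In Python, from station import telemetry, snapshot, ticket gives the robot as it stands.
- The arm moves only by the tool move_arm, never from a script. Its argument "commands" is text: rows parted by semicolons, each of 7 numbers parted by spaces: the shift along the tool's x, y, z in mm, then the turn, a rotation vector about the tool's x, y, z in degrees, then the opening, from -1 (shut) to 1 (fully open). A call has exactly 5 rows; each row is the pose to reach, as a shift and turn from the pose commanded when the call began, along the tool's axes at that moment; what a row does not reach only later rows make up. A row lasts 1/8 s, in which the tool goes at most 62.5 mm and 10.7 degrees, less where a joint would pass 70% of its speed; a pose out of reach is approached as far as the arm can. A call with a gripper value outside its range is refused whole. The fingers move at their own pace and stop on an object; "grip_force" is the grip in N (left out, the last holds). Time passes only in rows, so rows that repeat a pose let the fingers close, or fill a call up. It gives the time, the measured TCP pose, the force, the opening and the grip force at its end, in the units of the state.
- telemetry.sense(): the state, without advancing time (a new reading comes with each control period).
- snapshot(name): name is "scene" or "top"; returns a dict with "image" (400x640x3 uint8, red, green, blue), "fx", "fy", "cx", "cy" (pixels), "pose" (4x4, takes a point from camera to world coordinates). Camera axes: x right, y down, z forward; pixel columns grow to the right and rows downward; lengths in m; the calibration is good to about 2 mm. A picture is of the moment at which its call begins. There is no depth.
- ticket.sign_off(): hands the job in; it is judged then, once.
The state is a dict: "t": time; "q": joint angles; "qd": joint speeds; "tau": joint torques, N m; "tcp_pos": TCP position; "tool_rot": TCP orientation; "force": force on the tool from outside, world axes, zero at the start; "ft_torque": the same for the moment, N m; "finger_gap": opening from 0.0 (shut) to 1.0 (fully open); "gripper_force": force on a finger pad.
Only numpy, scipy, OpenCV 4.12 (cv2) and the standard library are available. Lean on these libraries where they do the work, as an engineer would, in place of code of your own. Each camera call takes 0.05 s, during which the arm holds its last target. There are 200 camera calls.

## Working session

There is one attempt and no reset: what is moved stays moved. The work goes in short steps, Python scripts to look and compute and a tool call to move; the robot and the scene stay as the last step left them, time stands still between calls to the robot, and variables do not carry over. Pictures are saved under pics/ and viewed, at most 10 in all, crops included, and the job is handed in when it is done.

Besides the shell and the picture viewer there is one more tool, called after "Emit:" in YAML: its name, and indented under it one key for each argument. move_arm: Moves the arm, as the interface text tells. Its arguments: {"type":"object","properties":{"commands":{"type":"string"},"grip_force":{"type":"number"}},"required":["commands"]}

```bash
mkdir -p pics; ls; python3 - <<'E'
from station import telemetry, snapshot
import cv2,numpy as np,pickle
s=telemetry.sense();print(s['t'],s['tcp_pos'],s['tool_rot'],s['finger_gap'],s['force'])
for n in("top","scene"):
    d=snapshot(n);pickle.dump(d,open(n+'0.pkl','wb'))
    print(n,d['fx'],d['fy'],d['cx'],d['cy'],np.round(d['pose'],4).tolist())
    im=cv2.cvtColor(d['image'],cv2.COLOR_RGB2BGR)
    cv2.imwrite(f'pics/{n}0.png',cv2.resize(im,(800,500),interpolation=cv2.INTER_CUBIC))
E
```

```text
pics
0.0 [0.24453935 0.57439479 0.23034713] [ 2.00024259e-01  9.79790352e-01 -9.97724547e-04 -4.08289158e-04] 0.9977001786578704 [-0.30996913  0.71663719 -0.24198012]
top 519.2289536177437 519.2289536177437 317.74336878141384 198.12544009117508 [[0.1184, -0.8615, 0.4938, -0.1738], [-0.993, -0.1006, 0.0627, -0.0533], [-0.0043, -0.4977, -0.8673, 1.321], [0.0, 0.0, 0.0, 1.0]]
scene 509.84392575807766 509.84392575807766 318.7309903982122 199.32988850598485 [[0.831, -0.2308, 0.5062, -0.1369], [-0.5563, -0.3556, 0.751, -0.9417], [0.0066, -0.9057, -0.4239, 0.6769], [0.0, 0.0, 0.0, 1.0]]
```

View pics/top0.png

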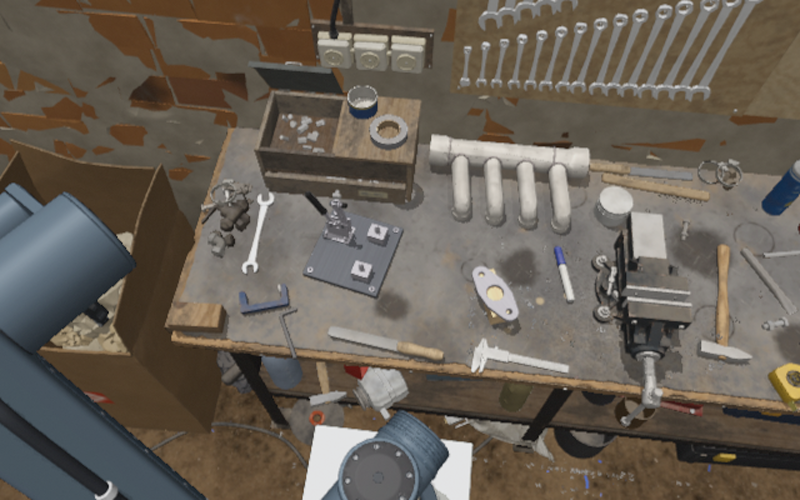

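View pics/scene0.png

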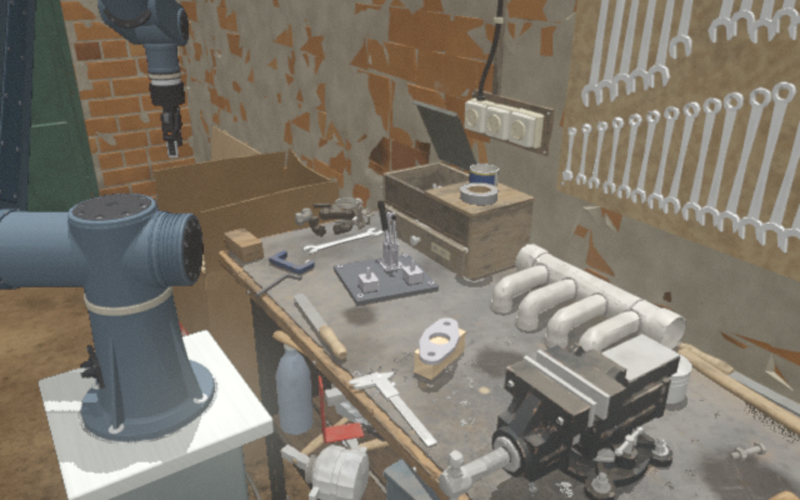

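The top view shows the jig near (350,250), with the clamp at (340,220) and pins at (362,268) and (377,230). The flange is at (495,293). Next I'll take enlarged crops.

```bash
python3 - <<'E'
import cv2,pickle
for n,(x,y,w,h) in {'top':(235,145,195,120),'scene':(255,155,130,150)}.items():
    im=cv2.cvtColor(pickle.load(open(n+'0.pkl','rb'))['image'],cv2.COLOR_RGB2BGR)[y:y+h,x:x+w]
    im=cv2.resize(im,None,fx=4,fy=4,interpolation=cv2.INTER_CUBIC)
    cv2.imwrite(f'pics/{n}0c.png',im)
E
```

```text
(no output)
```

View pics/top0c.png

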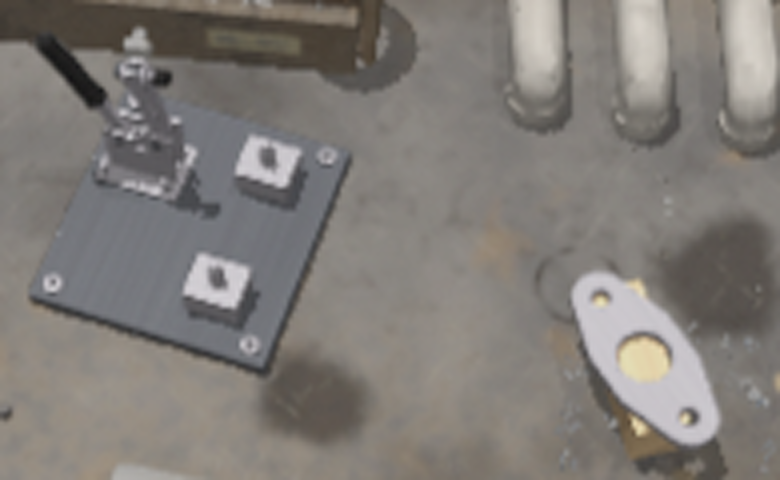

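View pics/scene0c.png

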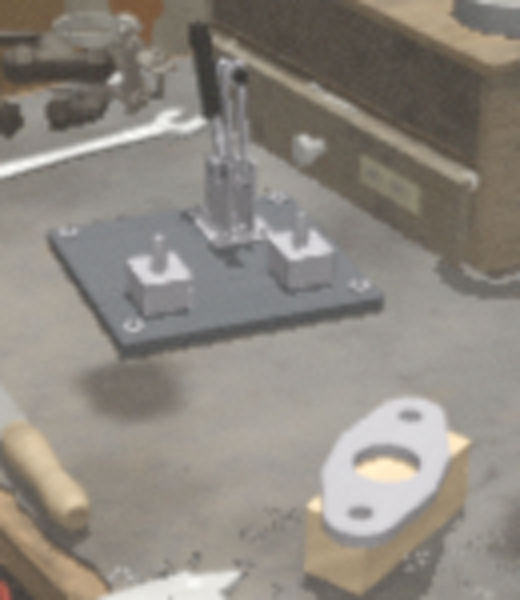

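The crops show:
- **Flange, top crop:** holes at (600,299) and (689,417), bore at (643,358).
- **Flange, scene crop:** holes at (410,415) and (360,512).
- **Pin noses, top crop:** about (213,266) and (264,146).
- **Pin noses, scene crop:** (158,237) and (300,214).

The clamp is open, with its handle leaning up and left.

```bash
cat >h.py <<'E'
import numpy as np,pickle
from scipy.optimize import least_squares
OFF={'top':(235,145),'scene':(255,155)}
D={n:pickle.load(open(n+'0.pkl','rb')) for n in OFF}
def px(n,c): return (np.array(c)+.5)/4-.5+OFF[n]
def proj(n,P):
    d=D[n];T=np.linalg.inv(d['pose']);c=T[:3,:3]@P+T[:3,3]
    return np.array([d['fx']*c[0]/c[2]+d['cx'],d['fy']*c[1]/c[2]+d['cy']])
def fit(obs,x0,cams=('top','scene')):
    obs=[o for o in obs if o[0] in cams]
    def W(p,m): c,s=np.cos(p[2]),np.sin(p[2]);return np.array([p[0]+c*m[0]-s*m[1],p[1]+s*m[0]+c*m[1],m[2]])
    f=lambda p:np.concatenate([proj(n,W(p,m))-px(n,c) for n,m,c in obs])
    r=least_squares(f,x0,loss='soft_l1');return r.x,f(r.x).reshape(-1,2)
E
python3 - <<'E'
from h import *
fl=[('top',(52,0,54),(600,299)),('top',(-52,0,54),(689,417)),('top',(0,0,54),(643,358)),
 ('scene',(52,0,54),(410,415)),('scene',(-52,0,54),(360,512)),('scene',(0,0,54),(387,463))]
jg=[('top',(-52,0,59),(213,265)),('top',(52,0,59),(264,146)),('scene',(-52,0,59),(158,237)),('scene',(52,0,59),(300,214)),
 ('top',(-35,20,36),(203,253)),('top',(-35,-20,36),(252,266)),('top',(-69,20,36),(184,293)),('top',(-69,-20,36),(238,310)),
 ('top',(69,20,36),(252,136)),('top',(69,-20,36),(302,150)),('top',(35,20,36),(235,174)),('top',(35,-20,36),(289,190)),
 ('scene',(-69,-20,36),(140,288)),('scene',(-35,-20,36),(191,277)),('scene',(35,-20,36),(284,264)),('scene',(69,-20,36),(332,252))]
S=lambda o:[(n,np.array(m)/1000,c) for n,m,c in o]
for nm,o,x0 in (('flange',fl,[.6,-.1,.3]),('jig',jg,[.6,.2,0.])):
    for cams in (('top','scene'),('top',),('scene',)):
        x,r=fit(S(o),x0,cams);print(nm,cams,np.round(x,4),np.degrees(x[2]).round(1),'rms',np.sqrt((r**2).mean()).round(2))
    print(np.round(fit(S(o),x0)[1],1).tolist())
E
```

```text
flange ('top', 'scene') [ 0.4612 -0.1848  0.6567] 37.6 rms 0.31
flange ('top',) [ 0.4609 -0.1838  0.6618] 37.9 rms 0.12
flange ('scene',) [ 0.4608 -0.1861  0.6531] 37.4 rms 0.15
[[0.3, -0.1], [0.3, 0.1], [0.5, -0.2], [-0.2, -0.2], [-0.1, -0.2], [-0.4, -0.6]]
jig ('top', 'scene') [ 0.5443  0.1016 -0.2173] -12.5 rms 0.53
jig ('top',) [ 0.5451  0.1016 -0.2134] -12.2 rms 0.45
jig ('scene',) [ 0.5422  0.0998 -0.2219] -12.7 rms 0.42
[[0.8, 0.5], [1.0, -0.1], [-0.2, -0.0], [0.0, -0.2], [-0.8, 0.3], [0.3, 1.1], [-0.4, 0.4], [-0.5, 0.3], [-0.2, -0.0], [0.2, 0.3], [-0.0, -0.1], [-0.5, -0.2], [0.8, -0.9], [0.1, -0.3], [0.9, -1.2], [0.3, -0.2]]
```

```bash
cat >plan.py <<'E'
import numpy as np
from scipy.spatial.transform import Rotation as R
from station import telemetry
def down(yaw):
    a=np.radians(yaw);y=np.array([np.cos(a),np.sin(a),0]);z=np.array([0,0,-1.])
    return R.from_matrix(np.c_[np.cross(y,z),y,z])
def plan(*wps):
    s=telemetry.sense();p=s['tcp_pos'];r=R.from_quat(s['tool_rot'])
    y=r.as_matrix()[:,1]
    print('t',round(s['t'],2),'tcp',np.round(p,4),'yaw',np.degrees(np.arctan2(y[1],y[0])).round(2),'tilt',np.degrees(np.arccos(-r.as_matrix()[2,2])).round(2),'gap',round(s['finger_gap'],3),'F',np.round(s['force'],1),'q',np.round(s['q'],2))
    for P,yaw in wps:
        q=down(yaw);print(np.round(r.inv().apply(np.array(P)-p)*1000,1),np.round((r.inv()*q).as_rotvec(degrees=True),1));p=np.array(P);r=q
E
python3 -c "
from plan import *
plan(((.42,.33,.25),16.9),((.50,.05,.25),-33),((.4572,-.1879,.13),-52.4))"
```

```text
t 0.1 tcp [0.2446 0.5744 0.2304] yaw 66.92 tilt 0.11 gap 1.003 F [ 0.6  0.3 -0.1] q [ 0.99  0.53  1.43  0.    1.18 -0.18]
[-257.2 -156.2  -19.4] [-0.1  0.  50. ]
[-291.2   -4.9    0. ] [ 0.   0.  49.9]
[-222.8   93.7  120. ] [ 0.   0.  19.4]
```

Emit:
move_arm:
  commands: "-257 -156 -19 0 0 50 1; -257 -156 -19 0 0 50 1; -257 -156 -19 0 0 50 1; -257 -156 -19 0 0 50 1; -257 -156 -19 0 0 50 1"
  grip_force: 60

```text
t: 0.72
tcp_pos: [0.4212, 0.3286, 0.2502]
tool_rot: [0.598, 0.802, -0.0, -0.0]
force: [1.0, 0.4, 0.5]
finger_gap: 1.002
gripper_force: 0.0
```

Emit:
move_arm:
  commands: "-291 -5 0 0 0 50 1; -291 -5 0 0 0 50 1; -291 -5 0 0 0 50 1; -291 -5 0 0 0 50 1; -291 -5 0 0 0 50 1"

```text
t: 1.35
tcp_pos: [0.5006, 0.0482, 0.2501]
tool_rot: [0.881, 0.474, -0.0, 0.0]
force: [0.5, 0.2, 0.1]
finger_gap: 1.003
gripper_force: 0.0
```

```bash
python3 -c "
from plan import *
plan(((.4572,-.1879,.13),-52.4))"
```

```text
t 1.35 tcp [0.5006 0.0482 0.2501] yaw -33.46 tilt 0.01 gap 1.003 F [0.5 0.2 0.1] q [-0.13  0.34  1.71 -0.    1.09  0.46]
[-220.8   94.   120.2] [ 0.   0.  18.9]
```

Emit:
move_arm:
  commands: "-221 94 120 0 0 19 1; -221 94 120 0 0 19 1; -221 94 120 0 0 19 1; -221 94 120 0 0 19 1; -221 94 120 0 0 19 1"

```text
t: 1.98
tcp_pos: [0.4571, -0.1881, 0.1286]
tool_rot: [0.946, 0.323, -0.001, -0.001]
force: [-0.0, 0.2, -0.2]
finger_gap: 1.001
gripper_force: 0.0
```

```bash
python3 - <<'E'
from plan import *
plan(((.4572,-.1879,.08),-52.4),((.4572,-.1879,.024),-52.4))
from station import snapshot
import cv2
a=[]
for n,(x,y,w,h) in {'top':(340,180,110,100),'scene':(310,180,100,130)}.items():
    im=cv2.cvtColor(snapshot(n)['image'],cv2.COLOR_RGB2BGR)[y:y+h,x:x+w]
    im=cv2.resize(im,None,fx=3.8,fy=3.8,interpolation=cv2.INTER_CUBIC);a.append(cv2.copyMakeBorder(im,0,500-im.shape[0],0,0,cv2.BORDER_CONSTANT))
cv2.imwrite('pics/pre.png',np.hstack(a)); print(np.hstack(a).shape)
E
```

```text
t 1.98 tcp [ 0.4571 -0.1881  0.1286] yaw -52.32 tilt 0.14 gap 1.001 F [-0.   0.2 -0.2] q [-0.62  0.52  1.85 -0.    0.78  0.3 ]
[ 0.2 -0.  48.6] [-0.1  0.1  0.1]
[ 0.  0. 56.] [0. 0. 0.]
(500, 798, 3)
```

View pics/pre.png

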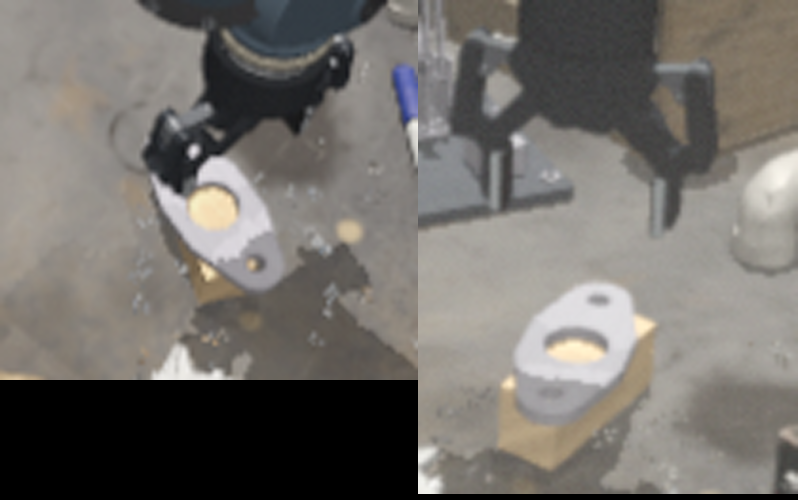

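The fingers straddle the flange correctly: in the right-hand panel the tips are at (500,205) and (660,233). Next I'll check the height of the finger tips.

```bash
python3 - <<'E'
from h import *
for z in (.12,.13,.135,.14,.15,.16): print(z,proj('scene',np.array([.4571,-.1881,z])).round(1))
a=np.radians(-52.3);u=np.array([np.cos(a),np.sin(a),0])*.0425
for z in (.13,.142,.155): print(z,[proj('scene',np.array([.4571,-.1881,z])+k*u).round(1) for k in(-1,1)])
E
```

```text
0.12 [351.4 245.2]
0.13 [351.6 241.2]
0.135 [351.7 239.2]
0.14 [351.7 237.1]
0.15 [351.9 233.1]
0.16 [352.1 228.9]
0.13 [array([332.7, 238. ]), array([370.9, 244.5])]
0.142 [array([332.8, 233.2]), array([371.1, 239.6])]
0.155 [array([332.9, 227.9]), array([371.5, 234.2])]
```

Emit:
move_arm:
  commands: "0 0 30 0 0 0 1; 0 0 60 0 0 0 1; 0 0 80 0 0 0 1; 0 0 90 0 0 0 1; 0 0 90 0 0 0 1"

```text
t: 2.7
tcp_pos: [0.4586, -0.1845, 0.0405]
tool_rot: [0.945, 0.326, -0.0, -0.0]
force: [0.3, -0.7, -0.0]
finger_gap: 1.0
gripper_force: 0.0
```

```bash
python3 -c "
from plan import *
plan(((.4572,-.1879,.023),-52.4))"
```

```text
t 2.7 tcp [ 0.4586 -0.1845  0.0405] yaw -51.99 tilt 0.03 gap 1.0 F [ 0.3 -0.7 -0. ] q [-0.61  0.68  1.9   0.    0.56  0.3 ]
[-3.1  1.8 17.5] [-0.   0.   0.4]
```

Emit:
move_arm:
  commands: "-3 2 0 0 0 0 1; -3 2 10 0 0 0 1; -3 2 17 0 0 0 1; -3 2 17 0 0 0 1; -3 2 17 0 0 0 1"

```text
t: 3.32
tcp_pos: [0.4571, -0.1891, 0.0232]
tool_rot: [0.946, 0.325, -0.0, -0.0]
force: [-0.8, -0.1, 0.5]
finger_gap: 1.003
gripper_force: 0.0
```

```bash
python3 -c "
from plan import *
plan(((.4572,-.1879,.023),-52.4))"
```

```text
t 3.33 tcp [ 0.4571 -0.1891  0.0232] yaw -52.09 tilt 0.02 gap 1.003 F [-0.8 -0.1  0.5] q [-0.62  0.72  1.9  -0.    0.52  0.29]
[ 0.8 -0.8  0.2] [-0.   0.   0.3]
```

Good. Closing on the flats at 60 N.

Emit:
move_arm:
  commands: "1 0 0 0 0 0 0.5; 1 0 0 0 0 0 0.2; 1 0 0 0 0 0 0; 1 0 0 0 0 0 0; 1 0 0 0 0 0 0"
  grip_force: 60

```text
t: 3.95
tcp_pos: [0.4579, -0.1883, 0.0237]
tool_rot: [0.946, 0.325, 0.0, 0.0]
force: [-0.9, 2.1, 4.9]
finger_gap: 0.735
gripper_force: 65.3
```

Emit:
move_arm:
  commands: "0 0 0 0 0 0 0; 0 0 -10 0 0 0 0; 0 0 -30 0 0 0 0; 0 0 -60 0 0 0 0; 0 0 -100 0 0 0 0"

```text
t: 4.58
tcp_pos: [0.4567, -0.1877, 0.1232]
tool_rot: [0.946, 0.325, -0.001, -0.002]
force: [0.2, -0.1, -6.1]
finger_gap: 0.739
gripper_force: 68.0
```

```bash
python3 -c "
from plan import *
c,s=np.cos(np.radians(-12.4)),np.sin(np.radians(-12.4))
J=np.array([.5443,.1016,0])
T=J+np.array([-.005*c,-.005*s,0]);print(T)
plan(((.49,-.06,.20),-78),(T+[0,0,.12],-102.4))"
```

```text
[0.53941664 0.10267368 0.        ]
t 4.58 tcp [ 0.4567 -0.1877  0.1232] yaw -52.08 tilt 0.22 gap 0.739 F [ 0.2 -0.1 -6.1] q [-0.62  0.53  1.86 -0.    0.76  0.29]
[104.6 -80.6 -76.6] [-0.2  0.1 25.9]
[  82.2 -148.8   80. ] [ 0.   0.  24.4]
```

Emit:
move_arm:
  commands: "52 -40 -38 0 0 10 0; 105 -81 -77 0 0 20 0; 105 -81 -77 0 0 26 0; 105 -81 -77 0 0 26 0; 105 -81 -77 0 0 26 0"

```text
t: 5.2
tcp_pos: [0.49, -0.06, 0.1996]
tool_rot: [0.995, 0.104, -0.001, -0.0]
force: [-0.5, 0.6, -6.0]
finger_gap: 0.732
gripper_force: 68.0
```

Emit:
move_arm:
  commands: "20 -37 20 0 0 8 0; 41 -75 40 0 0 16 0; 62 -112 60 0 0 24 0; 82 -149 80 0 0 24 0; 82 -149 80 0 0 24 0"

```text
t: 5.82
tcp_pos: [0.5392, 0.1039, 0.1174]
tool_rot: [0.995, -0.104, -0.003, 0.0]
force: [-1.1, 0.4, -6.3]
finger_gap: 0.73
gripper_force: 68.9
```

```bash
python3 - <<'E'
from plan import *
plan(((.5394,.1027,.06),-102.4))
from station import snapshot
import cv2,pickle
a=[]
for n,(x,y,w,h) in {'top':(235,145,90,100),'scene':(255,155,110,120)}.items():
    d=snapshot(n);pickle.dump(d,open(n+'1.pkl','wb'))
    im=cv2.cvtColor(d['image'],cv2.COLOR_RGB2BGR)[y:y+h,x:x+w]
    im=cv2.resize(im,None,fx=4,fy=4,interpolation=cv2.INTER_CUBIC);a.append(cv2.copyMakeBorder(im,0,480-im.shape[0],0,0,cv2.BORDER_CONSTANT))
cv2.imwrite('pics/over.png',np.hstack(a))
E
```

```text
t 5.83 tcp [0.5392 0.1039 0.1174] yaw -101.93 tilt 0.31 gap 0.73 F [-1.1  0.4 -6.3] q [-0.01  0.59  1.72  0.    0.84  1.77]
[ 0.7  1.1 57.4] [0.  0.3 0.5]
```

View pics/over.png

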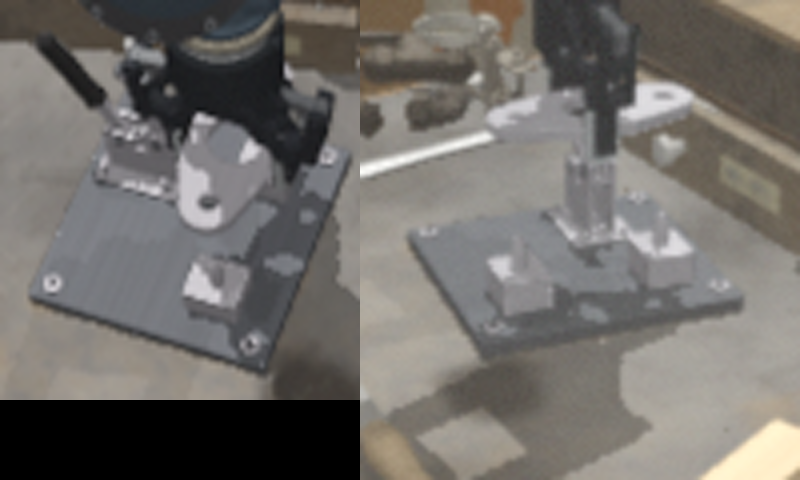

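The flange is held level over the jig. Its near hole is at (208,204) in the top panel and its far hole at (678,90), which is (318,90) in the scene crop.

```bash
python3 - <<'E'
from h import *
def ray(n,c,z):
    d=D[n];u=px(n,c);v=d['pose'][:3,:3]@np.array([(u[0]-d['cx'])/d['fx'],(u[1]-d['cy'])/d['fy'],1]);o=d['pose'][:3,3];return o+v*(z-o[2])/v[2]
a=np.radians(-11.93);u=np.array([np.cos(a),np.sin(a)])
C=np.array([.5392,.1039])+.005*u
for z in(.146,.149,.152):
    print(z,'near',ray('top',(208,204),z)[:2].round(4),'exp',(C-.052*u).round(4),'far',ray('scene',(318,90),z)[:2].round(4),'exp',(C+.052*u).round(4))
for n,c,k in (('top',(213,265),'near'),('top',(264,146),'far'),('scene',(158,237),'near'),('scene',(300,214),'far')): print(n,k,ray(n,c,.059)[:2].round(4))
E
```

```text
0.146 near [0.4931 0.1135] exp [0.4932 0.1136] far [0.6109 0.0941] exp [0.595  0.0921]
0.149 near [0.4914 0.113 ] exp [0.4932 0.1136] far [0.6067 0.0883] exp [0.595  0.0921]
0.152 near [0.4897 0.1126] exp [0.4932 0.1136] far [0.6025 0.0824] exp [0.595  0.0921]
top near [0.4947 0.1151]
top far [0.5946 0.0932]
scene near [0.4939 0.1123]
scene far [0.5943 0.0891]
```

```bash
python3 - <<'E'
from h import *
a=np.radians(-11.93);u=np.array([np.cos(a),np.sin(a)])
C=np.array([.5392,.1039])+.005*u
for n in('top','scene'):
  for z in(.144,.149,.154):
    print(n,z,[(k,((proj(n,np.array([*(C+k/1000*u),z]))-OFF[n]+.5)*4-.5).round(0)) for k in(-72,-52,52,72)])
E
```

```text
top 0.144 [(-72, array([197., 231.])), (-52, array([208., 205.])), (52, array([261.,  80.])), (72, array([271.,  57.]))]
top 0.149 [(-72, array([197., 227.])), (-52, array([208., 202.])), (52, array([261.,  76.])), (72, array([271.,  52.]))]
top 0.154 [(-72, array([196., 223.])), (-52, array([207., 198.])), (52, array([261.,  72.])), (72, array([271.,  48.]))]
scene 0.144 [(-72, array([125., 125.])), (-52, array([154., 121.])), (52, array([300.,  99.])), (72, array([328.,  95.]))]
scene 0.149 [(-72, array([125., 118.])), (-52, array([154., 114.])), (52, array([300.,  92.])), (72, array([328.,  88.]))]
scene 0.154 [(-72, array([125., 111.])), (-52, array([154., 107.])), (52, array([301.,  85.])), (72, array([328.,  81.]))]
```

Emit:
move_arm:
  commands: "1 1 15 0 0 0.5 0; 1 1 35 0 0 0.5 0; 1 1 55 0 0 0.5 0; 1 1 71 0 0 0.5 0; 1 1 71 0 0 0.5 0"

```text
t: 6.55
tcp_pos: [0.5402, 0.1007, 0.0479]
tool_rot: [0.994, -0.11, -0.002, 0.0]
force: [0.8, -0.4, -5.5]
finger_gap: 0.733
gripper_force: 69.0
```

```bash
python3 - <<'E'
from plan import *
plan(((.5394,.1027,.04),-102.4))
from station import snapshot
import cv2,pickle
a=[]
for n,(x,y,w,h) in {'top':(265,165,55,80),'scene':(275,185,75,60)}.items():
    d=snapshot(n);pickle.dump(d,open(n+'2.pkl','wb'))
    im=cv2.cvtColor(d['image'],cv2.COLOR_RGB2BGR)[y:y+h,x:x+w]
    im=cv2.resize(im,None,fx=6,fy=6,interpolation=cv2.INTER_CUBIC);a.append(cv2.copyMakeBorder(im,0,480-im.shape[0],0,0,cv2.BORDER_CONSTANT))
cv2.imwrite('pics/over2.png',np.hstack(a));print(np.hstack(a).shape)
E
```

```text
t 6.55 tcp [0.5402 0.1007 0.0479] yaw -102.66 tilt 0.18 gap 0.733 F [ 0.8 -0.4 -5.5] q [-0.02  0.71  1.76 -0.    0.68  1.77]
[-1.2 -1.8  7.9] [ 0.   0.2 -0.3]
(480, 780, 3)
```

View pics/over2.png

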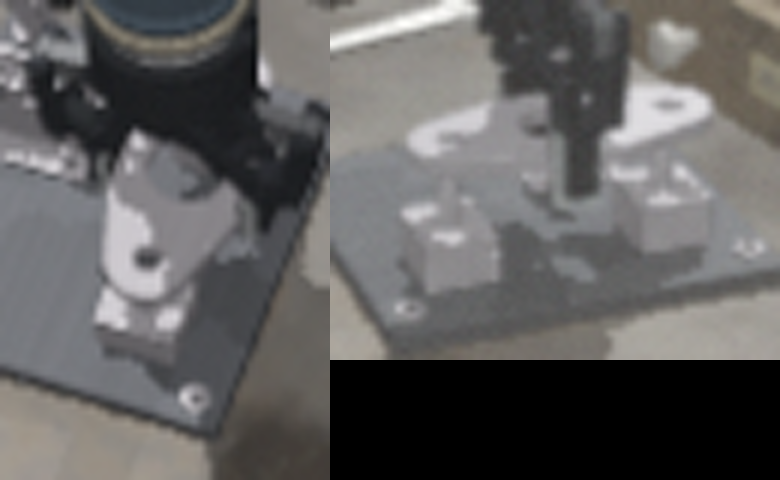

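The scene panel shows the flange holes at (453,139) and (670,104), with pin noses at (447,180) and (662,152). The near hole is at (148,259) in the top panel.

```bash
python3 - <<'E'
from h import *
def ray(n,u,z):
    d=D[n];v=d['pose'][:3,:3]@np.array([(u[0]-d['cx'])/d['fx'],(u[1]-d['cy'])/d['fy'],1]);o=d['pose'][:3,3];return (o+v*(z-o[2])/v[2])[:2]
p6=lambda n,c:(np.array(c)+.5)/6-.5+{'top':(265,165),'scene':(275,185)}[n]
z=.0479+.0303
c=lambda a:np.round(np.array(a)*1000,1)
A=ray('scene',p6('scene',(123,139)),z);B=ray('scene',p6('scene',(340,104)),z)
P=ray('scene',p6('scene',(117,180)),.059);Q=ray('scene',p6('scene',(332,152)),.059)
print('scene hole near',c(A),'far',c(B),'len',np.linalg.norm(B-A)*1e3,'yaw',np.degrees(np.arctan2(*(B-A)[::-1])))
print('scene pin near',c(P),'far',c(Q),'len',np.linalg.norm(Q-P)*1e3,'yaw',np.degrees(np.arctan2(*(Q-P)[::-1])))
print('top hole near',c(ray('top',p6('top',(148,259)),z)),'top pin near (213,265),far',c(ray('top',px('top',(213,265)),.059)),c(ray('top',px('top',(264,146)),.059)))
E
```

```text
scene hole near [495.4 109.3] far [597.4  86.4] len 104.60372892988362 yaw -12.638086026771639
scene pin near [491.6 108.8] far [588.5  79.5] len 101.24198835570073 yaw -16.796604842903474
top hole near [494.6 110.3] top pin near (213,265),far [494.7 115.1] [594.6  93.2]
```

Emit:
move_arm:
  commands: "-1.2 -2 0 0 0 -0.3 0; -1.2 -2 0 0 0 -0.3 0; -1.2 -2 0 0 0 -0.3 0; -1.2 -2 0 0 0 -0.3 0; -1.2 -2 0 0 0 -0.3 0"

```text
t: 7.28
tcp_pos: [0.5405, 0.1038, 0.0494]
tool_rot: [0.994, -0.107, 0.0, 0.0]
force: [-0.0, -0.2, -5.9]
finger_gap: 0.736
gripper_force: 69.1
```

```bash
python3 -c "
from plan import *
plan(((.5393,.1028,.034),-102.4))"
```

```text
t 7.28 tcp [0.5405 0.1038 0.0494] yaw -102.28 tilt 0.01 gap 0.736 F [-0.  -0.2 -5.9] q [-0.01  0.7   1.76 -0.    0.68  1.77]
[-1.   1.2 15.4] [-0.  -0.   0.1]
```

Emit:
move_arm:
  commands: "-1 1 0 0 0 0 0; -1 1 5 0 0 0 0; -1 1 10 0 0 0 0; -1 1 14 0 0 0 0; -1 1 14 0 0 0 0"

```text
t: 7.9
tcp_pos: [0.5389, 0.103, 0.0347]
tool_rot: [0.994, -0.107, -0.001, 0.0]
force: [-0.5, 0.1, -5.3]
finger_gap: 0.741
gripper_force: 69.0
```

```bash
python3 -c "
from plan import *
plan(((.5393,.1028,.026),-102.4))"
```

```text
t 7.9 tcp [0.5389 0.103  0.0347] yaw -102.28 tilt 0.07 gap 0.741 F [-0.5  0.1 -5.3] q [-0.01  0.73  1.76 -0.    0.65  1.77]
[0.4 0.1 8.7] [0.  0.1 0.1]
```

No contact yet. Descending further in small steps.

Emit:
move_arm:
  commands: "0 0 2 0 0 0 0; 0 0 4 0 0 0 0; 0 0 6 0 0 0 0; 0 0 8 0 0 0 0; 0 0 8 0 0 0 0"

```text
t: 8.52
tcp_pos: [0.5401, 0.1034, 0.0274]
tool_rot: [0.994, -0.107, 0.001, -0.0]
force: [1.2, 3.2, -4.9]
finger_gap: 0.735
gripper_force: 69.1
```

```bash
python3 -c "
from plan import *
plan(((.5393,.1028,.02),-102.4))
print(telemetry.sense()['ft_torque'])"
```

```text
t 8.53 tcp [0.5401 0.1034 0.0274] yaw -102.27 tilt 0.1 gap 0.735 F [ 1.2  3.2 -4.9] q [-0.01  0.74  1.76  0.    0.63  1.77]
[-0.6  0.8  7.4] [-0.  -0.1  0.1]
[ 0.54195546 -0.2703465   0.14376437]
```

Emit:
move_arm:
  commands: "0 -0.5 1 0 0 0 0; 0 -0.5 3 0 0 0 0; 0 -0.5 5 0 0 0 0; 0 -0.5 7 0 0 0 0; 0 -0.5 7 0 0 0 0"

```text
t: 9.15
tcp_pos: [0.5399, 0.1036, 0.0202]
tool_rot: [0.994, -0.107, 0.001, -0.0]
force: [1.9, 3.3, -4.1]
finger_gap: 0.732
gripper_force: 69.2
```

```bash
python3 -c "
from plan import *
plan(((.5393,.1028,.016),-102.4))
print(telemetry.sense()['ft_torque'])"
```

```text
t 9.15 tcp [0.5399 0.1036 0.0202] yaw -102.27 tilt 0.06 gap 0.732 F [ 1.9  3.3 -4.1] q [-0.01  0.76  1.77  0.    0.62  1.77]
[-0.4  0.9  4.2] [-0.  -0.1  0.1]
[ 0.55311756 -0.51928336  0.21925783]
```

Emit:
move_arm:
  commands: "0 -0.5 1 0 0 0 0; 0 -0.5 2 0 0 0 0; 0 -0.5 3 0 0 0 0; 0 -0.5 4 0 0 0 0; 0 -0.5 5 0 0 0 0"

```text
t: 9.78
tcp_pos: [0.5397, 0.1038, 0.0158]
tool_rot: [0.994, -0.107, 0.0, 0.0]
force: [1.1, 1.4, 7.0]
finger_gap: 0.736
gripper_force: 70.3
```

```bash
python3 -c "
from plan import *
plan(((.5393,.1028,.016),-102.4))
print(telemetry.sense()['ft_torque'])"
```

```text
t 9.78 tcp [0.5397 0.1038 0.0158] yaw -102.28 tilt 0.02 gap 0.736 F [1.1 1.4 7. ] q [-0.01  0.76  1.77 -0.    0.61  1.77]
[-0.2  1.1 -0.2] [ 0.  -0.   0.1]
[ 0.13763749 -0.14174109  0.02456425]
```

Contact force has turned upwards at the expected height, so the flange is seated. Opening the fingers only part way to stay clear of the clamp.

Emit:
move_arm:
  commands: "0 0 0 0 0 0 0.6; 0 0 0 0 0 0 0.74; 0 0 0 0 0 0 0.74; 0 0 0 0 0 0 0.74; 0 0 0 0 0 0 0.74"

```text
t: 10.4
tcp_pos: [0.5394, 0.1039, 0.0153]
tool_rot: [0.994, -0.107, -0.0, 0.0]
force: [-0.1, 0.8, 0.5]
finger_gap: 0.869
gripper_force: 0.0
```

Emit:
move_arm:
  commands: "0 0 -5 0 0 0 0.74; 0 0 -20 0 0 0 0.74; 0 0 -50 0 0 0 0.74; 0 0 -100 0 0 0 0.74; 0 0 -160 0 0 0 0.74"

```text
t: 11.02
tcp_pos: [0.5388, 0.1039, 0.1771]
tool_rot: [0.994, -0.107, -0.001, 0.0]
force: [1.0, 0.7, -0.0]
finger_gap: 0.874
gripper_force: 0.0
```

```bash
python3 - <<'E'
from plan import *
from h import OFF
from station import snapshot
import cv2
c,s=np.cos(np.radians(-12.4)),np.sin(np.radians(-12.4))
J=lambda x,y,z:np.array([.5443+c*x-s*y,.1016+s*x+c*y,z])
plan((J(-5,-60e-3,.24)*1,-102.4))
a=[]
for n,(x,y,w,h) in {'top':(235,145,90,100),'scene':(265,150,95,100)}.items():
    im=cv2.cvtColor(snapshot(n)['image'],cv2.COLOR_RGB2BGR)[y:y+h,x:x+w]
    a.append(cv2.resize(im,None,fx=4.3,fy=4.3,interpolation=cv2.INTER_CUBIC))
cv2.imwrite('pics/seat.png',np.hstack(a));print(np.hstack(a).shape)
E
```

```text
t 11.03 tcp [0.5388 0.1039 0.1771] yaw -102.28 tilt 0.08 gap 0.874 F [ 1.   0.7 -0. ] q [-0.01  0.5   1.68  0.    0.97  1.77]
[-4994.3    50.9   -56.3] [0.  0.1 0.1]
(430, 795, 3)
```

View pics/seat.png

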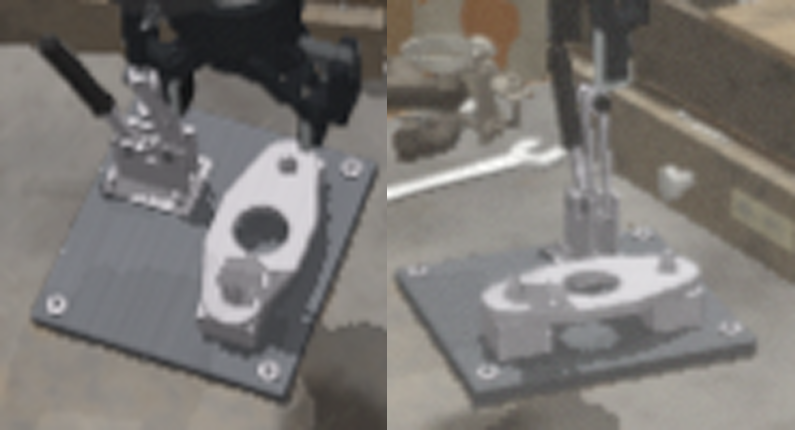

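The flange sits over both pins and flush on the blocks, and the clamp is still open with its handle leaning to the upper left. Now I'll locate the handle grip and the neighbouring obstacles.

```bash
python3 - <<'E'
from h import *
import plan
def line(n,u):
    d=D[n];v=d['pose'][:3,:3]@np.array([(u[0]-d['cx'])/d['fx'],(u[1]-d['cy'])/d['fy'],1]);return d['pose'][:3,3],v
def at(n,u,z): o,v=line(n,u);return (o+v*(z-o[2])/v[2])
def tri(a,b):
    (o1,v1),(o2,v2)=line('top',a),line('scene',b)
    k=np.linalg.lstsq(np.c_[v1,-v2],o2-o1,rcond=None)[0];p,q=o1+k[0]*v1,o2+k[1]*v2
    return (p+q)/2,np.linalg.norm(p-q)
c,s=np.cos(-.2168),np.sin(-.2168)
J=lambda p:np.round(np.array([c*(p[0]-.5443)+s*(p[1]-.1016),-s*(p[0]-.5443)+c*(p[1]-.1016),p[2]]),3)
for nm,a,b in (('mid',(72,70),(205,72)),('end',(42,40),(199,26)),('low',(103,103),(211,118))):
    p,e=tri(px('top',a),px('scene',b));print(nm,p.round(4),'gap',e.round(4),'jig',J(p))
for nm,u,z in(('box front bottom L',(208,149),0),('box R',(326,161),0),('box top front L',(208,122),.1),('wrench up',(213,158),0),('wrench low',(200,215),0),('cc',(212,238),.01)):
    p=at('top',u,z);print(nm,p.round(3),J(p))
plan.plan()
E
```

```text
mid [0.6061 0.2283 0.1148] gap 0.0012 jig [0.033 0.137 0.115]
end [0.6112 0.2464 0.1432] gap 0.0014 jig [0.034 0.156 0.143]
low [0.5985 0.2079 0.0875] gap 0.0017 jig [0.03  0.115 0.087]
box front bottom L [0.713 0.402 0.   ] [0.101 0.329 0.   ]
box R [0.711 0.033 0.   ] [ 0.178 -0.031  0.   ]
box top front L [0.742 0.389 0.1  ] [0.131 0.323 0.1  ]
wrench up [0.682 0.379 0.   ] [0.075 0.3   0.   ]
wrench low [0.483 0.373 0.   ] [-0.118  0.252  0.   ]
cc [0.411 0.319 0.01 ] [-0.177  0.184  0.01 ]
t 11.12 tcp [0.5441 0.1041 0.1829] yaw -102.26 tilt 0.89 gap 0.868 F [0.6 0.7 0.7] q [-0.01  0.49  1.67  0.    0.96  1.77]
```

```bash
cat >>plan.py <<'E'
c,s=np.cos(-.2168),np.sin(-.2168)
def JW(x,y,z): return np.array([.5443+c*x-s*y,.1016+s*x+c*y,z])
E
python3 - <<'E'
from h import *
from plan import plan,JW
def line(n,u):
    d=D[n];v=d['pose'][:3,:3]@np.array([(u[0]-d['cx'])/d['fx'],(u[1]-d['cy'])/d['fy'],1]);return d['pose'][:3,3],v
c,s=np.cos(-.2168),np.sin(-.2168)
J=lambda p:np.round(np.array([c*(p[0]-.5443)+s*(p[1]-.1016),-s*(p[0]-.5443)+c*(p[1]-.1016),p[2]]),3)
for a,b in (((160,76),(240,75)),((132,68),(233,66)),((132,68),(226,68))):
    (o1,v1),(o2,v2)=line('top',px('top',a)),line('scene',px('scene',b))
    k=np.linalg.lstsq(np.c_[v1,-v2],o2-o1,rcond=None)[0];p,q=o1+k[0]*v1,o2+k[1]*v2
    print(J((p+q)/2),np.linalg.norm(p-q).round(4))
plan((JW(.033,.125,.22),-102.4),(JW(.033,.122,.16),-102.4))
E
```

```text
[0.035 0.07  0.138] 0.0013
[0.037 0.091 0.136] 0.0005
[0.034 0.091 0.136] 0.0045
t 11.12 tcp [0.5441 0.1041 0.1829] yaw -102.26 tilt 0.89 gap 0.868 F [0.6 0.7 0.7] q [-0.01  0.49  1.67  0.    0.96  1.77]
[  34.6 -122.6  -36.2] [-0.2 -0.9  0.1]
[-0.  3. 60.] [0. 0. 0.]
```

Emit:
move_arm:
  commands: "0 0 -40 0 0 0 -1; 18 -60 -45 0 0 0 -1; 35 -122 -45 0 0 0 -1; 35 -122 -45 0 0 0 -1; 35 -122 -45 0 0 0 -1"

```text
t: 11.75
tcp_pos: [0.5986, 0.2156, 0.2199]
tool_rot: [0.994, -0.106, -0.001, 0.001]
force: [-0.6, 0.0, -0.8]
finger_gap: -0.001
gripper_force: 0.0
```

```bash
python3 - <<'E'
from plan import *
plan((JW(.033,.122,.16),-102.4),(JW(.033,.124,.145),-102.4))
E
```

```text
t 11.75 tcp [0.5986 0.2156 0.2199] yaw -102.22 tilt 0.11 gap -0.001 F [-0.6  0.  -0.8] q [ 0.17  0.56  1.41 -0.    1.17  1.95]
[ 4.6  1.  59.9] [0.1 0.1 0.2]
[ 0. -2. 15.] [0. 0. 0.]
```

Emit:
move_arm:
  commands: "5 1 20 0 0 0 -1; 5 1 40 0 0 0 -1; 5 1 60 0 0 0 -1; 5 -1 75 0 0 0 -1; 5 -1 75 0 0 0 -1"

```text
t: 12.38
tcp_pos: [0.6035, 0.2146, 0.1433]
tool_rot: [0.994, -0.107, -0.002, 0.001]
force: [0.4, 0.4, 0.6]
finger_gap: 0.002
gripper_force: 0.0
```

```bash
python3 - <<'E'
from plan import *
from station import snapshot
import cv2
# arc: contact 95 mm along, corner 12 mm ahead of the TCP
th=np.radians([60,50,40,30,20,10,3,-2])
plan(*[(JW(.033,.100+.095*np.cos(t)-.008*np.sin(t)-.012,.054+.095*np.sin(t)+.008*np.cos(t)),-102.4) for t in th])
a=[]
for n,(x,y,w,h) in {'top':(235,140,70,80),'scene':(285,130,70,90)}.items():
    im=cv2.cvtColor(snapshot(n)['image'],cv2.COLOR_RGB2BGR)[y:y+h,x:x+w]
    im=cv2.resize(im,None,fx=5.5,fy=5.5,interpolation=cv2.INTER_CUBIC);a.append(cv2.copyMakeBorder(im,0,500-im.shape[0],0,0,cv2.BORDER_CONSTANT))
cv2.imwrite('pics/hand.png',np.hstack(a))
E
```

```text
t 12.38 tcp [0.6035 0.2146 0.1433] yaw -102.34 tilt 0.24 gap 0.002 F [0.4 0.4 0.6] q [ 0.17  0.65  1.47 -0.    1.03  1.95]
[-0.5 -5.5  3. ] [0.1 0.2 0.1]
[  0.  -14.4   8.4] [0. 0. 0.]
[  0.  -12.7  10.7] [0. 0. 0.]
[  0.  -10.6  12.8] [0. 0. 0.]
[ 0.  -8.3 14.4] [0. 0. 0.]
[ 0.  -5.6 15.6] [0. 0. 0.]
[ 0.  -2.3 11.4] [0. 0. 0.]
[ 0.  -0.8  8.3] [0. 0. 0.]
```

View pics/hand.png

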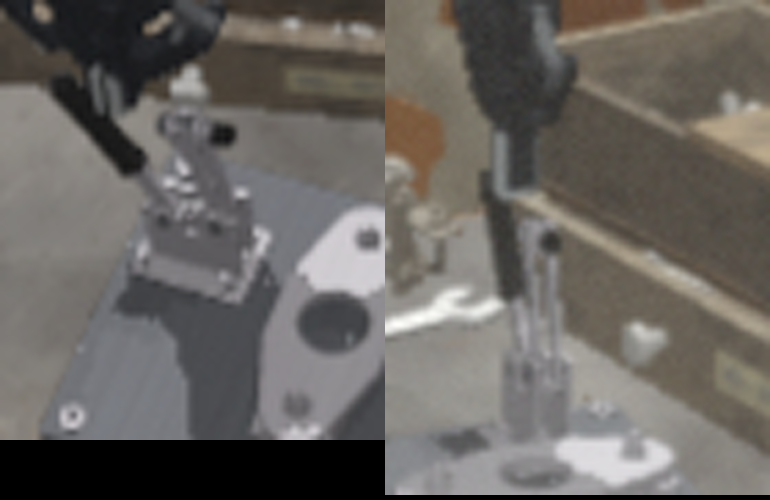

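Fingers are beside the upper end of the grip, on its jig −y side and clear of the bar. Now I'll push along the arc.

Emit:
move_arm:
  commands: "0 -6 3 0 0 0 -1; 0 -13 7 0 0 0 -1; 0 -20 11 0 0 0 -1; 0 -26 16 0 0 0 -1; 0 -33 22 0 0 0 -1"

```text
t: 13.1
tcp_pos: [0.6121, 0.2485, 0.1232]
tool_rot: [0.994, -0.107, 0.0, -0.0]
force: [0.3, -0.4, 1.8]
finger_gap: -0.0
gripper_force: 0.8
```

```bash
python3 - <<'E'
from plan import *
th=np.radians([30,20,10,3,-2])
plan(*[(JW(.033,.100+.095*np.cos(t)-.008*np.sin(t)-.012,.054+.095*np.sin(t)+.008*np.cos(t)),-102.4) for t in th])
E
```

```text
t 13.1 tcp [0.6121 0.2485 0.1232] yaw -102.27 tilt 0.04 gap -0.0 F [ 0.3 -0.4  1.8] q [0.22 0.7  1.43 0.   1.01 2.  ]
[-1.6 -8.2 14.8] [-0.  -0.   0.1]
[ 0.  -8.3 14.4] [0. 0. 0.]
[ 0.  -5.6 15.6] [0. 0. 0.]
[ 0.  -2.3 11.4] [0. 0. 0.]
[ 0.  -0.8  8.3] [0. 0. 0.]
```

Emit:
move_arm:
  commands: "-1 -8 14 0 0 0 -1; -1 -13 22 0 0 0 -1; -1 -17 30 0 0 0 -1; -1 -20 38 0 0 0 -1; -1 -22 45 0 0 0 -1"

```text
t: 13.72
tcp_pos: [0.6152, 0.27, 0.078]
tool_rot: [0.994, -0.107, -0.0, -0.0]
force: [-2.8, 1.2, 3.9]
finger_gap: 0.001
gripper_force: 1.8
```

```bash
python3 - <<'E'
from plan import *
th=np.radians([3,-2])
plan(*[(JW(.033,.100+.095*np.cos(t)-.008*np.sin(t)-.012,.054+.095*np.sin(t)+.008*np.cos(t)),-102.4) for t in th])
E
```

```text
t 13.72 tcp [0.6152 0.27   0.078 ] yaw -102.29 tilt 0.05 gap 0.001 F [-2.8  1.2  3.9] q [0.25 0.77 1.42 0.   0.95 2.03]
[-0.  -2.7 11.1] [-0.   0.   0.1]
[ 0.  -0.8  8.3] [0. 0. 0.]
```

Emit:
move_arm:
  commands: "0 -1 3 0 0 0 -1; 0 -2 6 0 0 0 -1; 0 -2 8 0 0 0 -1; 0 -2 9.5 0 0 0 -1; 0 -2 11 0 0 0 -1"

```text
t: 14.35
tcp_pos: [0.6164, 0.2715, 0.0674]
tool_rot: [0.994, -0.107, 0.001, -0.0]
force: [-0.7, 1.7, 6.4]
finger_gap: 0.001
gripper_force: 2.9
```

Emit:
move_arm:
  commands: "0 0 1 0 0 0 -1; 0 0 2 0 0 0 -1; 0 0 2 0 0 0 -1; 0 0 2 0 0 0 -1; 0 0 2 0 0 0 -1"

```text
t: 14.98
tcp_pos: [0.6165, 0.2716, 0.0672]
tool_rot: [0.994, -0.107, 0.001, -0.0]
force: [-2.1, -0.3, 9.8]
finger_gap: -0.005
gripper_force: 4.7
```

Emit:
move_arm:
  commands: "0 0 1 0 0 0 -1; 0 0 2 0 0 0 -1; 0 0 3 0 0 0 -1; 0 0 3 0 0 0 -1; 0 0 3 0 0 0 -1"

```text
t: 15.6
tcp_pos: [0.6166, 0.2717, 0.0668]
tool_rot: [0.994, -0.107, 0.001, -0.0]
force: [-6.1, -0.8, 21.0]
finger_gap: 0.002
gripper_force: 10.6
```

Emit:
move_arm:
  commands: "0 0 -8 0 0 0 -1; 0 0 -30 0 0 0 -1; 0 0 -70 0 0 0 -1; 0 0 -120 0 0 0 -1; 0 0 -150 0 0 0 -1"

```text
t: 16.23
tcp_pos: [0.617, 0.2714, 0.2146]
tool_rot: [0.994, -0.107, 0.002, -0.0]
force: [-0.5, 1.1, 0.4]
finger_gap: 0.002
gripper_force: 0.0
```

Emit:
move_arm:
  commands: "0 0 0 0 0 0 -1; 0 0 0 0 0 0 -1; 0 0 0 0 0 0 -1; 0 0 0 0 0 0 -1; 0 0 0 0 0 0 -1"

```text
t: 16.85
tcp_pos: [0.6157, 0.2714, 0.2115]
tool_rot: [0.994, -0.107, -0.001, 0.0]
force: [-0.3, 0.6, 0.0]
finger_gap: -0.001
gripper_force: 0.0
```

```bash
python3 - <<'E'
from plan import *
from station import snapshot
import cv2
plan()
a=[]
for n,(x,y,w,h) in {'top':(215,130,105,110),'scene':(255,140,100,110)}.items():
    im=cv2.cvtColor(snapshot(n)['image'],cv2.COLOR_RGB2BGR)[y:y+h,x:x+w]
    a.append(cv2.resize(im,None,fx=3.9,fy=3.9,interpolation=cv2.INTER_CUBIC))
cv2.imwrite('pics/end.png',np.hstack(a))
E
```

```text
t 16.85 tcp [0.6157 0.2714 0.2115] yaw -102.28 tilt 0.08 gap -0.001 F [-0.3  0.6  0. ] q [ 0.25  0.61  1.32 -0.    1.21  2.03]
```

View pics/end.png

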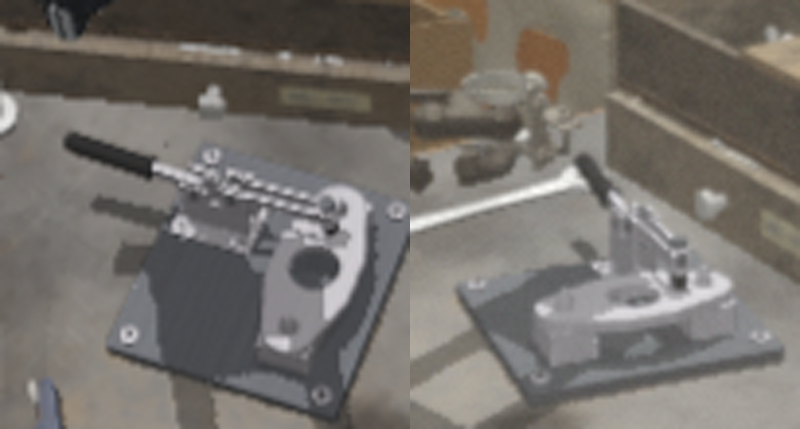

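The handle is down, the bar is level, and the tip rests on the flange beside the far pin. I'll check the handle angle once before handing in, using the grip end at (68,141) and (583,160).

```bash
python3 - <<'E'
from h import *
def line(n,u):
    d=D[n];v=d['pose'][:3,:3]@np.array([(u[0]-d['cx'])/d['fx'],(u[1]-d['cy'])/d['fy'],1]);return d['pose'][:3,3],v
(o1,v1),(o2,v2)=line('top',np.array((68.5,141.5))/3.9-.5+(215,130)),line('scene',np.array((173.5,160.5))/3.9-.5+(255,140))
k=np.linalg.lstsq(np.c_[v1,-v2],o2-o1,rcond=None)[0];p,q=o1+k[0]*v1,o2+k[1]*v2
print((p+q)/2,np.linalg.norm(p-q))
a=np.arctan2(((p+q)/2)[2]-.054,.114);print('joint approx',1.047-a)
E
```

```text
[0.62372755 0.29803613 0.05969238] 0.001305736489125747
joint approx 0.9971083129150125
```

```bash
python3 -c "
from station import ticket
print(ticket.sign_off())"
```

```text
the job is handed in; nothing more can be done
None
```

I seated the flange over both pins and flush on the rest blocks, pushed the clamp handle down to its stop (about 0.98 rad by camera) with the tip on the flange, backed the arm clear and handed the job in at about 17 s; no verdict came back, and I had no way to measure the tip force.

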